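Pin the microscope lamp stand and hold its slipping bolt

ROBOT

A 6-joint arm with a two-finger parallel gripper is mounted at the origin on the work surface. World frame = base frame: x ahead of the robot, y to its left, z up, the work surface at z = 0. Lengths are in m, angles in rad, forces in N, time in s.
With the tool pointing down it reaches from about 0.3 to 0.875 m from the base axis. Payload 6.4 kg.
Tool frame: the origin (TCP) lies between the finger pads; the fingertips stand 22 mm ahead of it and the grasp point (between the pads) lies 3 mm ahead of it; z points along the fingers, y is the line along which they close (so a half turn about z gives the same grasp; the last joint's range is limited). The gripper opens to 85 mm and grips with 20 to 120 N. Pads are 22 mm wide; open, the fingers measure 114 mm over their backs; the gripper's body (76 mm by 85 mm) begins 54 mm behind the grasp point. The pads swing forward as they close: fully open they stand 13 mm farther back than shut.
Start: joints at [-1.366, 0.181, 1.607, -0, 1.354, -0.206], TCP at [0.23, -0.527, 0.253] pointing down, gripper open.
Joint ranges: [-2.99, 2.99], [-0.89, 2.07], [0.3, 2.58], [-1.14, 4.28], [0, 2.63], [-3.12, 3.12]. Speed limits (rad/s): [2.57, 2.57, 3.01, 3.14, 3.14, 3.14].

INTERFACE

Orientations are given as a unit quaternion [w, x, y, z].
In Python, from bench import ctrl, imaging, workorder gives the robot as it stands.
- The arm moves only by the shell command python3 -m pendant 'ROWS' [OPENING]. ROWS is JSON, a list of rows, each a list of 4 numbers: the shift along the tool's x, y, z in cm, then the turn about the tool's z in degrees. In form: [[dx, dy, dz, roll], ...]. A call has 1 to 12 rows; each row is the pose to reach, as a shift and turn from the pose commanded when the call began, along the tool's axes at that moment; what a row does not reach only later rows make up. A row lasts 1/12 s, in which the tool goes at most 41.7 mm and 7.16 degrees, less where a joint would pass 70% of its speed; a pose out of reach is approached as far as the arm can. A call with a gripper value outside its range is refused whole. OPENING is the opening, from 0 (shut) to 1 (fully open), set as the call begins (- or left out, the last holds). The fingers move at their own pace and stop on an object; the grip force is fixed at half the most. Time passes only in rows, so rows that repeat a pose let the fingers close. It gives the time, the measured TCP pose, the force, the opening and the grip force at its end, in the units of the state.
- ctrl.get_obs(): the state, without advancing time (a new reading comes with each control period).
- imaging.camera(name): name is "scene" or "top" or "wrist"; returns the picture (384x512x3 uint8, red, green, blue); there is no depth.
- imaging.camera_info(name): a dict with "K" (3x3 intrinsics, pixels), "T" (4x4, takes a point from camera to world coordinates); the wrist camera has in their place "tool_from_camera" (4x4, takes a point from camera to tool coordinates, whose origin is the TCP and whose axes are the flange's). Camera axes: x right, y up, looking along -z (the intrinsics and any distortion apply to the point x, -y, -z); pixel columns grow to the right and rows downward; lengths in m; the calibration is good to about 2 mm. A picture is of the moment at which its call begins: read the wrist's pose just before it. camera_info takes no time and is no camera call.
- workorder.hand_in(): hands the job in; it is judged then, once.
The state is a dict: "time_s": time; "q": joint angles; "dq": joint speeds; "joint_efforts": joint torques, N m; "eef_pos": TCP position; "eef_rot": TCP orientation; "wrist_force": force on the tool from outside, world axes, zero at the start; "torque": the same for the moment, N m; "opening": opening from 0.0 (shut) to 1.0 (fully open); "grasp_force": force on a finger pad.
Only numpy, scipy, OpenCV 4.12 (cv2) and the standard library are available. Lean on these libraries where they do the work, as an engineer would, in place of code of your own. Each camera call takes 0.05 s, during which the arm holds its last target. There are 200 camera calls.

TASK

The specimen lamp's arm is slowly sinking because its pivot bolt is slipping. Put the loose retaining pin fully down through the fork and the bracket's foot tab and let go of it, so the stand is anchored; then reach from above into the narrow gap behind the bracket, grip the hidden bolt head and hold it firmly so that it no longer turns while I tighten the nut at the front. Finish while still holding the bolt head, do not touch the lamp or its arm at any time, and leave the bottle, beaker and dish where they stand.

Things in the scene. Friction and masses are not known exactly. Their poses are not given: they have to be found in the camera images.
- pin: Loose steel retaining pin, upright in its holder. Origin: centre of its foot, z up along it. Shaft 10 mm diameter, 36 mm long, foot tapered to 6 mm over 4 mm; collar 18 mm diameter from 36 to 40 mm above the foot; round grip 14 mm diameter from 40 to 78 mm. 60 g. Fully in: the collar rests on the fork's top.
- holder: Fixed grey plastic block 50 x 50 x 38 mm on the bench with one vertical 12 mm hole through its middle in which the pin stands, collar on the block. Origin at the centre of its underside, 2 mm below the pin's foot.
- bracket: Fixed lamp stand. Origin on the bench under the middle of an upright aluminium plate, 8 mm thick (x), 70 mm wide (y), 108 mm high. +x is its front (nut, lamp arm), -x its back. Behind the plate a gap 44 mm wide, open at top and sides, then a white box 36 mm (x) by 110 mm (y), 112 mm high. A low foot tab reaches to -y into a steel fork.
- fork_hole (a point): Centre of the top mouth of the vertical 12 mm hole through fork and tab, 125 mm to the bracket's -y side, 40 mm above the bench. Upper lug, tab and lower lug, 36 mm square, are each 8 mm thick, 1 mm apart, holes in line; 14 mm is free below them. Axes as the bracket's.
- bolt_head: Pivot bolt's head: knurled round steel cylinder, 26 mm diameter, 18 mm long, lying along the bracket's x in the gap. Origin its centre: 26 mm behind the bracket's origin, 88 mm above the bench, 20 mm below the plate's top; 13 mm free to plate and box; y sides open: grip from above, closing along y. Turns stiffly about x, driven by the lamp (about 0.05 N m); 20 N grip or more holds it.
- lamp: Aluminium arm 130 mm long on the bracket's front, reaching to its +y side, with a black lamp 42 mm in diameter at its end, about 60 mm in front of the plate. Origin on the bolt's axis at the plate. Turns with the bolt head.
- swing (a joint): Angle of bolt, arm and lamp (rad): at 0 the arm points 0.25 rad above level, at 0.25 it is level; grows as it sinks, by some 0.008 to 0.013 rad/s until the head is held. Stop at 0.65, far below.
- reagent: Brown bottle with blue cap, 56 mm diameter, 110 mm high, a bystander. Origin under its centre.
- beaker: White cup, 70 mm wide at the rim, 85 mm high, a bystander. Origin under its centre.
- dish: Closed clear dish, 90 mm diameter, 16 mm high, a bystander. Origin under its centre.

How it is judged:
On the way, in this order (a step that is already met when the one before it is completed fails the run):
1. the pin is fully down through fork and tab and let go (z of pin in the frame of fork_hole below -0.033 m and horizontal distance between pin and fork_hole below 0.004 m and angle between pin's own z axis and vertical below 0.12 rad and contact force between the fingers and pin below 0.2 N), for 0.2 s.
2. the bolt head is gripped and has stopped turning (contact force between the fingers and bolt_head above 4 N and velocity of joint swing between -0.003 and 0.003 rad/s), for 0.3 s.
At the end, for the whole second after the job is handed in: Pin in the fork, collar within 3 mm of its top, within 4 mm of the hole axis, upright within 0.12 rad, not in the fingers; fingers press the bolt head with over 4 N and it turns under 0.003 rad/s either way; arm not at its lower stop (below 0.62 rad); nothing touches the lamp or its arm (all of step 1 and all of step 2 and value of joint swing below 0.62 rad and contact force between anything else and lamp below 0.3 N); the arm keeps its last pose, push and grip.
It fails at once if the robot touches the lamp or its arm (contact force between any of the fingers, the arm and lamp above 1 N).
It fails at once if a bystander is displaced by more than 30 mm (distance of any of reagent, beaker, dish from where it was at the start of the episode above 0.03 m).
It also fails if it takes over 51 s, if anything falls off the work surface, if the arm or the gripper's body presses on something with over 40 N, if the wrist force passes 120 N, or if a joint passes its speed limit or range.

## Working session

There is one attempt and no reset: what is moved stays moved. The work goes in short steps, Python scripts to look and compute and a shell command to move; the robot and the scene stay as the last step left them, time stands still between calls to the robot, and variables do not carry over. Pictures are saved under pics/ and viewed, at most 10 in all, crops included, and the job is handed in when it is done.

```bash
mkdir -p pics; cat > h.py <<'E'
from bench import ctrl, imaging, workorder
import numpy as np, cv2
from scipy.spatial.transform import Rotation as R
def tool():
    o=ctrl.get_obs(); w,x,y,z=o["eef_rot"]
    T=np.eye(4); T[:3,:3]=R.from_quat([x,y,z,w]).as_matrix(); T[:3,3]=o["eef_pos"]; return T
def grab(name,fn=None):
    i=imaging.camera_info(name)
    T=tool()@np.array(i["tool_from_camera"]) if name=="wrist" else np.array(i["T"])
    im=imaging.camera(name)
    if fn: cv2.imwrite("pics/"+fn,im[:,:,::-1])
    return im,np.array(i["K"]),T
def ray(K,T,u,v,dist=None):
    d=np.linalg.inv(K)@[u,v,1]; d=T[:3,:3]@[d[0],-d[1],-d[2]]; return T[:3,3],d
def onplane(K,T,u,v,z):
    o,d=ray(K,T,u,v); return o+d*(z-o[2])/d[2]
def proj(K,T,p):
    c=np.linalg.inv(T)@np.append(p,1); q=K@[c[0],-c[1],-c[2]]; return q[:2]/q[2]
E
python3 - <<'E'
from h import *
a,K,T=grab("scene","s.png"); b,K2,T2=grab("top","t.png"); 
print(K,T,K2,T2,imaging.camera_info("wrist"))
print(imaging.camera_info("top").keys())
o=ctrl.get_obs();print(o["time_s"],tool())
cv2.imwrite("pics/t2.png",b[:,:,::-1])
E
```

```text
[[485.99392596   0.         246.71027656]
 [  0.         485.99392596 188.64134162]
 [  0.           0.           1.        ]] [[ 0.35079548 -0.69649843  0.62596523  1.39953494]
 [ 0.93636547  0.26997635 -0.22434899 -0.25353337]
 [-0.01273709  0.66483284  0.74688356  1.04710738]
 [ 0.          0.          0.          1.        ]] [[452.41730386   0.         261.25426725]
 [  0.         452.41730386 195.56164415]
 [  0.           0.           1.        ]] [[ 0.00281285  0.98589121 -0.16736371  0.39319695]
 [-0.99986975  0.00543268  0.01519771  0.02171156]
 [ 0.01589252  0.16729916  0.98577808  1.2328982 ]
 [ 0.          0.          0.          1.        ]] {'K': array([[266.95152863,   0.        , 255.71583481],
       [  0.        , 266.95152863, 191.44798188],
       [  0.        ,   0.        ,   1.        ]]), 'tool_from_camera': array([[ 7.27455352e-05,  9.58060442e-01,  2.86566194e-01,
         7.38667086e-02],
       [ 9.99998964e-01,  3.42215685e-04, -1.39796242e-03,
        -1.44262554e-03],
       [-1.43739994e-03,  2.86565999e-01, -9.58059425e-01,
        -1.21673181e-01],
       [ 0.00000000e+00,  0.00000000e+00,  0.00000000e+00,
         1.00000000e+00]])}
dict_keys(['K', 'T'])
0.1 [[ 9.16816158e-01  3.99309455e-01 -3.03179237e-04  2.29525176e-01]
 [ 3.99309422e-01 -9.16814900e-01  1.55718708e-03 -5.26695084e-01]
 [ 3.43840284e-04 -1.54871660e-03 -9.99998742e-01  2.52453320e-01]
 [ 0.00000000e+00  0.00000000e+00  0.00000000e+00  1.00000000e+00]]
```

View pics/s.png

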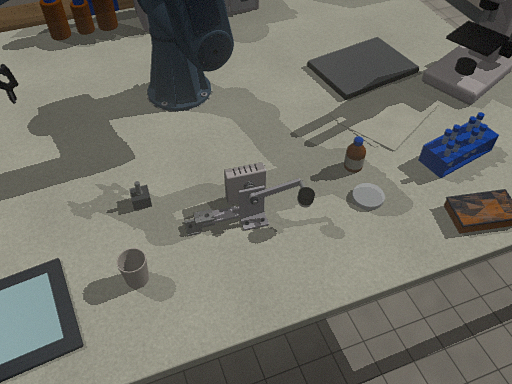

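View pics/t.png

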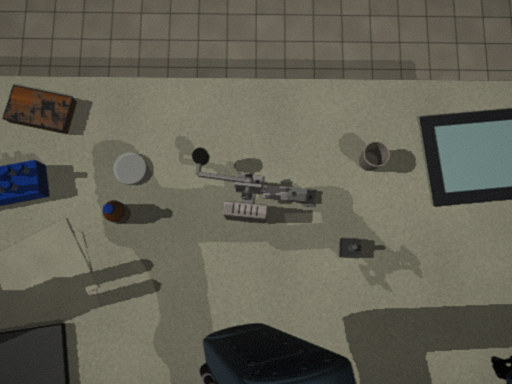

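```bash
python3 - <<'E'
from h import *
a=cv2.imread("pics/s.png"); b=cv2.imread("pics/t.png")
c=cv2.resize(b[145:265,190:390],None,fx=4,fy=4,interpolation=cv2.INTER_CUBIC)
cv2.imwrite("pics/tc.png",cv2.convertScaleAbs(c,alpha=1.6))
i=imaging.camera_info("top");K,T=np.array(i["K"]),np.array(i["T"])
for n,u,v,z in [("pin",354,247,.08),("fork",310,196,.04),("box l",224,211,.112),("box r",267,211,.112),("reagent",114,211,.1),("beaker",375,152,.085),("lamp",201,156,.1)]: print(n,onplane(K,T,u,v,z).round(3))
E
```

```text
pin [ 0.457 -0.232  0.08 ]
fork [ 0.595 -0.127  0.04 ]
box l [0.544 0.097 0.112]
box r [ 0.544 -0.01   0.112]
reagent [0.544 0.374 0.1  ]
beaker [ 0.706 -0.295  0.085]
lamp [0.688 0.16  0.1  ]
```

View pics/tc.png

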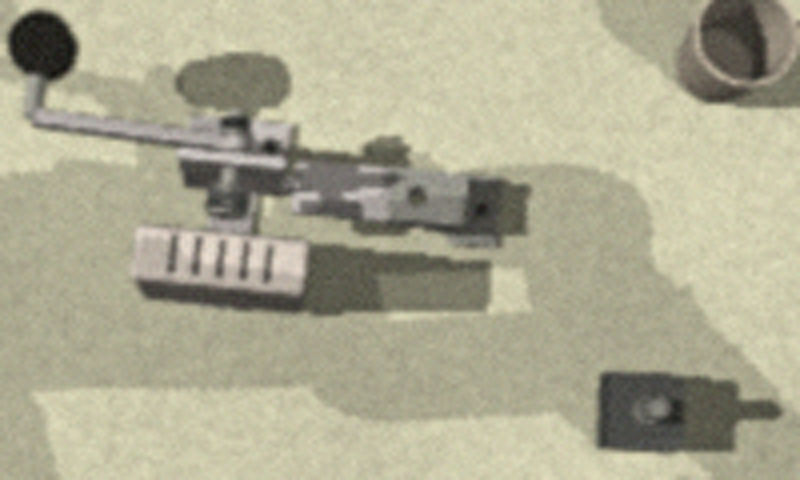

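```bash
cat >> h.py <<'E'
def delta(p,yaw=None):
    T=tool(); d=T[:3,:3].T@(np.array(p)-T[:3,3])*100
    cy=np.degrees(np.arctan2(T[1,0],T[0,0]))
    return d.round(2), None if yaw is None else round(cy-yaw,2)
E
python3 - <<'E'
from h import *
i=imaging.camera_info("top");K,T=np.array(i["K"]),np.array(i["T"])
f=lambda u,v,z: onplane(K,T,190+u/4-.4,145+v/4-.4,z).round(4)
pin=f(655,405,.08);fork=f(417,195,.04);bolt=f(222,203,.1)
print(pin,fork,bolt)
for a,b,z in [((137,228),(308,240),.112),((178,155),(285,163),.108)]:
    A=f(*a,z);B=f(*b,z);d=A-B;print(A,B,np.degrees(np.arctan2(-d[0],d[1])))
print(delta([pin[0],pin[1],.2],-4))
E
```

```text
[ 0.4604 -0.2309  0.08  ] [ 0.6022 -0.084   0.04  ] [0.5859 0.0453 0.1   ]
[0.5676 0.0981 0.112 ] [ 0.5606 -0.009   0.112 ] -3.739503362931075
[0.6152 0.0732 0.108 ] [0.6104 0.0055 0.108 ] -4.055543415366652
(array([ 32.98, -17.89,   5.28]), np.float64(27.54))
```

```bash
python3 -m pendant '[[3.5,-1.9,0.5,5],[7,-3.8,1,10],[10.5,-5.7,1.6,15],[14,-7.6,2.2,20],[17.5,-9.5,2.8,25],[21,-11.4,3.4,27.5],[24.5,-13.3,4,27.5],[28,-15.2,4.6,27.5],[31,-16.8,5.2,27.5],[33,-17.9,5.3,27.5],[33,-17.9,5.3,27.5],[33,-17.9,5.3,27.5]]' 1
python3 - <<'E'
from h import *
im,K,T=grab("wrist","w1.png"); print(tool().round(4)); print(proj(K,T,[.4604,-.2309,.08]))
np.savez("w1.npz",K=K,T=T)
E
```

```text
time_s: 1.1
eef_pos: [0.461, -0.2301, 0.1998]
eef_rot: [-0.0, 0.999, -0.033, -0.0]
wrist_force: [-0.7, 0.3, 0.6]
opening: 0.999
grasp_force: 0.0
[[ 9.977e-01 -6.780e-02 -7.000e-04  4.606e-01]
 [-6.780e-02 -9.977e-01  0.000e+00 -2.311e-01]
 [-7.000e-04  0.000e+00 -1.000e+00  2.000e-01]
 [ 0.000e+00  0.000e+00  0.000e+00  1.000e+00]]
[258.13876697 192.91059109]
```

View pics/w1.png

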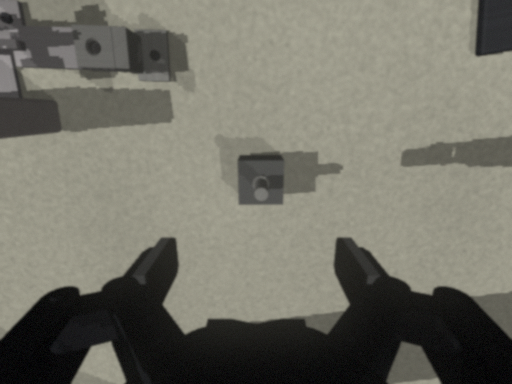

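```bash
python3 - <<'E'
from h import *
im=cv2.imread("pics/w1.png"); d=np.load("w1.npz");K,T=d["K"],d["T"]
A=cv2.resize(im[150:215,225:300],None,fx=5,fy=5,interpolation=cv2.INTER_CUBIC)
B=cv2.resize(im[10:100,60:190],None,fx=5,fy=5,interpolation=cv2.INTER_CUBIC)
C=np.zeros((450,375,3),np.uint8);C[:325]=A
# 375+... scale to fit
o=np.hstack([C,B])[:, :]; print(o.shape)
o=cv2.convertScaleAbs(o,alpha=1.7);o=cv2.resize(o,None,fx=.78,fy=.78);cv2.imwrite("pics/w1c.png",o);print(o.shape)
print(onplane(K,T,261,193,.08),onplane(K,T,94,47,.04))
E
```

```text
(450, 1025, 3)
(351, 800, 3)
[ 0.46013293 -0.23359449  0.08      ] [ 0.60261886 -0.08456564  0.04      ]
```

View pics/w1c.png

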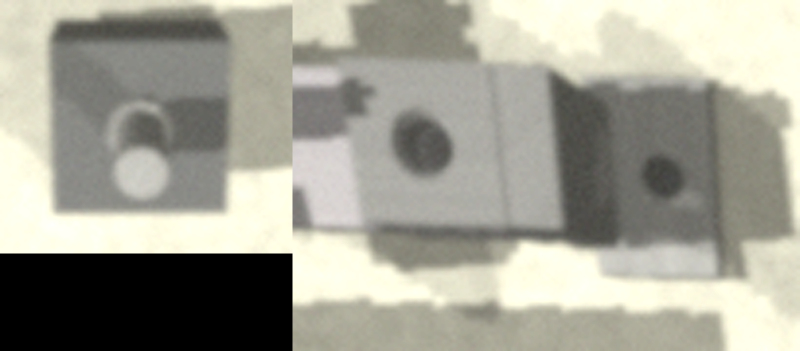

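```bash
python3 - <<'E'
from h import *
d=np.load("w1.npz");K,T=d["K"],d["T"]
p=onplane(K,T,260.5,193.7,.08); f=onplane(K,T,92.8,46.3,.04);print(p,f,delta([p[0],p[1],.068],-4))
E
```

```text
[ 0.45947261 -0.23308047  0.08      ] [ 0.6032806 -0.0835753  0.04     ] (array([-0.09,  0.21, 13.2 ]), np.float64(0.11))
```

```bash
python3 -m pendant '[[-0.1,0.2,4,0],[-0.1,0.2,8,0],[-0.1,0.2,11,0],[-0.1,0.2,12.7,0],[-0.1,0.2,13.2,0],[-0.1,0.2,13.2,0]]' 0.6
python3 -m pendant '[[0,0,0,0],[0,0,0,0],[0,0,0,0],[0,0,0,0],[0,0,0,0],[0,0,0,0],[0,0,0,0],[0,0,0,0]]' 0
```

```text
time_s: 1.65
eef_pos: [0.4581, -0.2336, 0.067]
eef_rot: [-0.001, 0.999, -0.035, -0.001]
wrist_force: [-0.3, 1.1, 0.2]
opening: 0.598
grasp_force: 0.0
time_s: 2.32
eef_pos: [0.4606, -0.2343, 0.0701]
eef_rot: [0.001, 0.999, -0.034, 0.001]
wrist_force: [-1.1, -0.8, 7.1]
opening: 0.146
grasp_force: 58.4
```

```bash
python3 -m pendant '[[0,0,-2,0],[0,0,-4,0],[0,0,-6.5,0],[2,-2.5,-6.5,0],[4.5,-5.5,-6.5,0],[7,-8.5,-6.5,0],[9.5,-11.5,-6.5,0],[12,-14.5,-6.5,0],[13.3,-15.9,-6.5,0],[13.3,-15.9,-6.5,0],[13.3,-15.9,-6.5,0]]'
python3 - <<'E'
from h import *
im,K,T=grab("wrist","w2.png"); print(tool().round(4)); print(proj(K,T,[.6033,-.0836,.04])); s,Ks,Ts=grab("scene","s2.png")
np.savez("w2.npz",K=K,T=T)
u,v=proj(Ks,Ts,[.6033,-.0836,.06]).astype(int);print(u,v)
t,Kt,Tt=grab("top","t2.png");u2,v2=proj(Kt,Tt,[.6033,-.0836,.06]).astype(int)
z=lambda i,u,v,r,f:cv2.resize(i[v-r:v+r,u-r:u+r,::-1],None,fx=f,fy=f,interpolation=cv2.INTER_CUBIC)
w=im[100:300,156:356,::-1];w=cv2.resize(w,(400,400),interpolation=cv2.INTER_CUBIC)
cv2.imwrite("pics/c2.png",cv2.convertScaleAbs(np.hstack([w,z(s,u,v,25,8)]),alpha=1.6))
E
```

```text
time_s: 3.23
eef_pos: [0.6036, -0.0827, 0.1334]
eef_rot: [0.0, 0.999, -0.033, 0.0]
wrist_force: [-0.3, -0.8, -1.6]
opening: 0.142
grasp_force: 59.9
[[ 9.977e-01 -6.800e-02 -5.000e-04  6.029e-01]
 [-6.800e-02 -9.977e-01 -3.000e-04 -8.360e-02]
 [-5.000e-04  3.000e-04 -1.000e+00  1.333e-01]
 [ 0.000e+00  0.000e+00  0.000e+00  1.000e+00]]
[258.39243058 201.75855561]
205 209
```

View pics/c2.png

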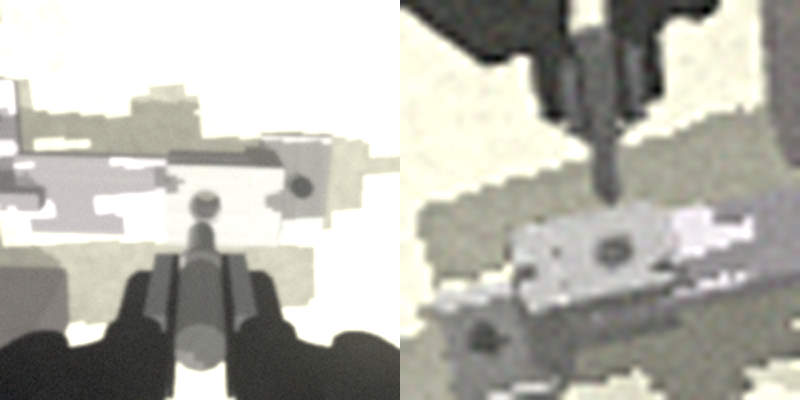

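```bash
python3 - <<'E'
from h import *
d=np.load("w2.npz");K,T=d["K"],d["T"];i=imaging.camera_info("scene");Ks,Ts=np.array(i["K"]),np.array(i["T"])
fe=onplane(K,T,256.3,210.8,.067);h=onplane(K,T,258.3,202.3,.04)
print("wrist foot-edge",fe,"hole",h)
print("scene foot",onplane(Ks,Ts,205.6,208.3,.067),"hole",onplane(Ks,Ts,206.2,214.9,.04))
# foot edge rows in wrist
g=cv2.imread("pics/w2.png",0); print(g[196:222,256]); print(g[215,240:275]); print(g[212,240:275]); print(g[202,246:272])
E
```

```text
wrist foot-edge [ 0.60545251 -0.08187509  0.067     ] hole [ 0.6028196  -0.08349062  0.04      ]
scene foot [ 0.60364475 -0.08328455  0.067     ] hole [ 0.60392482 -0.08385257  0.04      ]
[120 111 103  92  79  73  75  77  81  78  78  81  89  99  95  83  73  70
  70  69  70  70  68  68  71  70]
[155 156 156 156 156 156 156 156 155 148 130 108  97  87  79  70  69  68
  65  66  70  81 108 139 154 157 158 159 158 158 157 160 159 159 161]
[159 157 159 159 158 160 159 158 158 158 153 143 128 106  91  79  73  71
  72  80  99 123 143 153 158 159 160 161 161 160 161 160 159 160 161]
[156 156 156 150 133 112  97  87  81  76  75  75  75  75  76  77  74  77
  82 103 130 152 158 159 158 158]
```

```bash
python3 -m pendant '[[0.03,0.1,0.5,0],[0.03,0.1,1.5,0],[0.03,0.1,2.5,0],[0.03,0.1,2.9,0],[0.03,0.1,3.3,0],[0.03,0.1,3.7,0],[0.03,0.1,3.7,0]]'
```

```text
time_s: 3.97
eef_pos: [0.603, -0.0849, 0.0952]
eef_rot: [-0.0, 0.999, -0.035, -0.001]
wrist_force: [1.3, -1.4, -1.5]
opening: 0.143
grasp_force: 59.9
```

Foot is 1 cm into the hole with no resistance; continue.

```bash
python3 -m pendant '[[0,0,0.5,0],[0,0,1.0,0],[0,0,1.5,0],[0,0,2.0,0],[0,0,2.3,0],[0,0,2.5,0],[0,0,2.5,0]]'
```

```text
time_s: 4.55
eef_pos: [0.6034, -0.0848, 0.0721]
eef_rot: [0.0, 0.999, -0.034, -0.0]
wrist_force: [-3.6, 0.5, 8.1]
opening: 0.147
grasp_force: 61.0
```

```bash
python3 -m pendant '[[0,0,0.1,0],[0,0,0.1,0]]'; python3 -m pendant '[[0,0,0,0],[0,0,0,0],[0,0,0,0],[0,0,0,0],[0,0,0,0]]' 0.45
python3 - <<'E'
from h import *
im,K,T=grab("wrist","w3.png"); s,Ks,Ts=grab("scene","s3.png")
u,v=205,209
z=cv2.resize(s[v-25:v+25,u-25:u+25,::-1],None,fx=8,fy=8,interpolation=cv2.INTER_CUBIC)
w=cv2.resize(im[100:300,156:356,::-1],(400,400),interpolation=cv2.INTER_CUBIC)
cv2.imwrite("pics/c3.png",cv2.convertScaleAbs(np.hstack([w,z]),alpha=1.6))
E
```

```text
time_s: 4.72
eef_pos: [0.6035, -0.0848, 0.0721]
eef_rot: [0.0, 0.999, -0.034, -0.0]
wrist_force: [-7.2, 2.0, 14.2]
opening: 0.142
grasp_force: 61.8
time_s: 5.13
eef_pos: [0.6033, -0.0847, 0.07]
eef_rot: [-0.0, 0.999, -0.035, -0.0]
wrist_force: [0.0, 0.9, 0.2]
opening: 0.45
grasp_force: 0.0
```

View pics/c3.png

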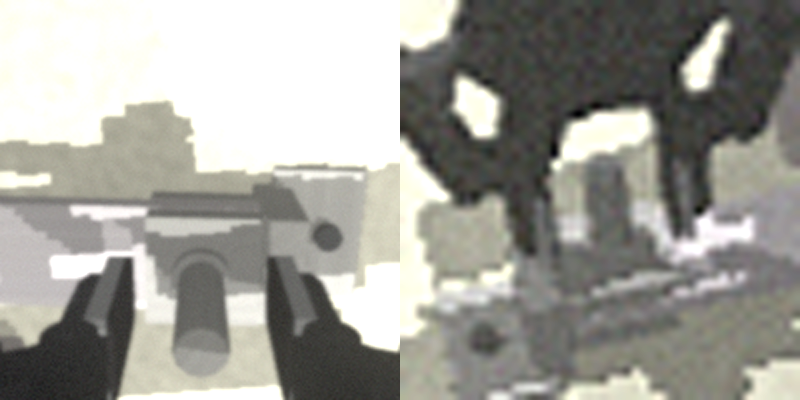

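```bash
python3 -m pendant '[[0,0,-1,0],[0,0,-4,0],[0,0,-8,0],[0,0,-11.5,0],[-0.8,-3.5,-13,0],[-1.6,-7,-13,0],[-2.4,-10.5,-13,0],[-2.6,-12.5,-13,0],[-2.6,-12.5,-13,0],[-2.6,-12.5,-13,0]]'
python3 - <<'E'
from h import *
im,K,T=grab("wrist","w4.png"); s,Ks,Ts=grab("scene","s4.png");print(tool().round(4))
np.savez("w4.npz",K=K,T=T)
u,v=205,209
z=cv2.resize(s[v-25:v+25,u-25:u+25,::-1],None,fx=6,fy=6,interpolation=cv2.INTER_CUBIC)
w=cv2.resize(im[80:280,130:380,::-1],None,fx=2,fy=2,interpolation=cv2.INTER_CUBIC)
z=cv2.copyMakeBorder(z,0,100,0,0,cv2.BORDER_CONSTANT)
cv2.imwrite("pics/c4.png",cv2.convertScaleAbs(np.hstack([w,z]),alpha=1.6))
Y=T; X=tool()
E
```

```text
time_s: 6.07
eef_pos: [0.5862, 0.0427, 0.2011]
eef_rot: [0.0, 0.999, -0.033, 0.0]
wrist_force: [-0.0, 0.1, -0.3]
opening: 0.447
grasp_force: 0.0
[[ 9.976e-01 -6.930e-02  6.000e-04  5.864e-01]
 [-6.930e-02 -9.976e-01 -6.000e-04  4.100e-02]
 [ 6.000e-04  5.000e-04 -1.000e+00  2.007e-01]
 [ 0.000e+00  0.000e+00  0.000e+00  1.000e+00]]
```

View pics/c4.png

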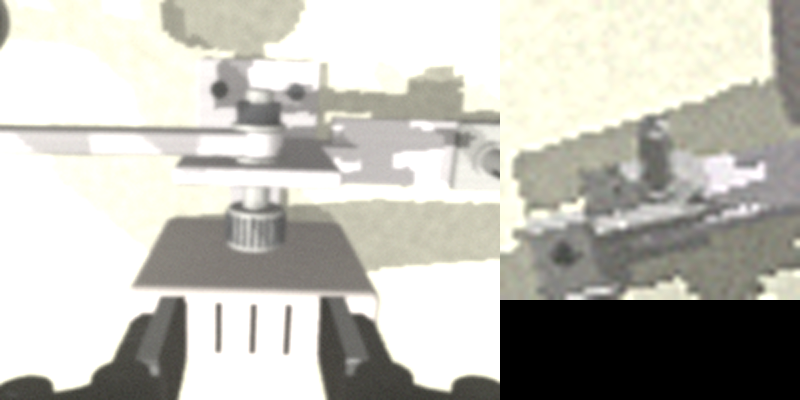

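```bash
python3 - <<'E'
from h import *
d=np.load("w4.npz");K,T=d["K"],d["T"];i=imaging.camera_info("wrist")
X=T@np.linalg.inv(np.array(i["tool_from_camera"]))
f=lambda u,v,z:(np.linalg.inv(X)@np.append(onplane(K,T,u,v,z),1))[:3].round(4)*100
print("plate back",f(258,172,.108),f(221,170.3,.108),f(297,171.7,.108)); print("box front",f(258,225,.112),f(197.5,223,.112),f(318,227.5,.112))
print("bolt top",f(258.5,192,.101))
g=cv2.imread("pics/w4.png",0);print(g[160:230,215]);print(g[195,235:285])
E
```

```text
plate back [2.57 0.05 9.31] [ 2.71 -2.99  9.31] [2.59 3.25 9.32]
box front [-1.98  0.06  8.91] [-1.79 -5.11  8.91] [-2.21  5.21  8.91]
bolt top [ 0.64  0.1  10.01]
[169 171 168 164 165 166 165 165 164 160 161 163 161 164 164 166 165 167
 166 167 165 165 163 162 162 163 164 160 146 117  95  83  79  82  83  81
  83  81  82  81  81  82  80  82  81  82  82  82  82  82  83  84  81  79
  82  80  82  80  80  81  80  84  90 110 132 150 159 149 108  75]
[ 77  79  77  79  74  79  76  73  70  69  73  89 104 102 102 116 109 103
 120 125 107  97 107 105  87  83  86  84  80  83  87  85  72  63  59  58
  58  63  70  71  74  75  74  74  73  74  75  74  75  73]
```

```bash
python3 -m pendant '[[0.3,0.05,0,1.5],[0.3,0.05,3,1.5],[0.3,0.05,6,1.5],[0.3,0.05,7.5,1.5],[0.3,0.05,8.5,1.5],[0.3,0.05,9.5,1.5],[0.3,0.05,10.5,1.5],[0.3,0.05,11,1.5],[0.3,0.05,11,1.5],[0.3,0.05,11,1.5]]' 0.65
python3 - <<'E'
from h import *
im,K,T=grab("wrist","w5.png");print(tool().round(4))
w=cv2.resize(im[80:330,110:410,::-1],None,fx=2,fy=2,interpolation=cv2.INTER_CUBIC)
cv2.imwrite("pics/c5.png",cv2.convertScaleAbs(w,alpha=1.6))
E
```

```text
time_s: 7.0
eef_pos: [0.5895, 0.0409, 0.0907]
eef_rot: [0.0, 0.999, -0.048, 0.0]
wrist_force: [0.4, 0.4, -0.1]
opening: 0.649
grasp_force: 0.0
[[ 9.955e-01 -9.520e-02  1.300e-03  5.897e-01]
 [-9.520e-02 -9.955e-01 -2.000e-04  4.090e-02]
 [ 1.300e-03  1.000e-04 -1.000e+00  9.110e-02]
 [ 0.000e+00  0.000e+00  0.000e+00  1.000e+00]]
```

View pics/c5.png

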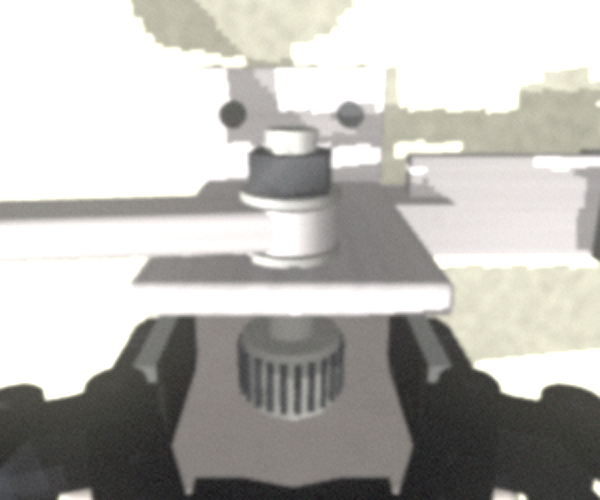

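```bash
python3 -m pendant '[[0,0,0,0],[0,0,0,0],[0,0,0,0],[0,0,0,0],[0,0,0,0],[0,0,0,0],[0,0,0,0],[0,0,0,0],[0,0,0,0],[0,0,0,0],[0,0,0,0],[0,0,0,0]]' 0
python3 - <<'E'
from h import *
im,K,T=grab("wrist","w6.png"); a,_,_=grab("scene")
python=None
print(ctrl.get_obs()["wrist_force"],ctrl.get_obs()["torque"])
np.save("a.npy",a)
w=cv2.resize(im[80:280,130:330,::-1],None,fx=2,fy=2,interpolation=cv2.INTER_CUBIC)
z=cv2.resize(a[160:240,170:250,::-1],None,fx=5,fy=5,interpolation=cv2.INTER_CUBIC)
cv2.imwrite("pics/c6.png",cv2.convertScaleAbs(np.hstack([w,z]),alpha=1.6))
E
python3 -m pendant '[[0,0,0,0],[0,0,0,0],[0,0,0,0],[0,0,0,0],[0,0,0,0],[0,0,0,0],[0,0,0,0],[0,0,0,0],[0,0,0,0],[0,0,0,0],[0,0,0,0],[0,0,0,0]]' 0
python3 - <<'E'
from h import *
a=np.load("a.npy");b,_,_=grab("scene")
def c(i):
    s=i[170:225,285:330].astype(int).sum(2)<120; y,x=np.nonzero(s); return len(x),x.mean(),y.mean()
print(c(a),c(b),c(cv2.imread("pics/s.png")))
E
```

```text
time_s: 8.05
eef_pos: [0.5896, 0.0412, 0.0912]
eef_rot: [-0.0, 0.999, -0.048, 0.001]
wrist_force: [-1.0, 1.8, 6.3]
opening: 0.282
grasp_force: 58.8
[-0.99354951  1.33413901  5.64832229] [ 0.20523346  0.17445123 -0.06324358]
time_s: 9.15
eef_pos: [0.5896, 0.0412, 0.0912]
eef_rot: [-0.0, 0.999, -0.048, 0.001]
wrist_force: [-0.6, 1.8, 6.3]
opening: 0.285
grasp_force: 58.8
(27, np.float64(20.814814814814813), np.float64(28.88888888888889)) (25, np.float64(21.36), np.float64(30.92)) (89, np.float64(20.584269662921347), np.float64(26.49438202247191))
```

View pics/c6.png

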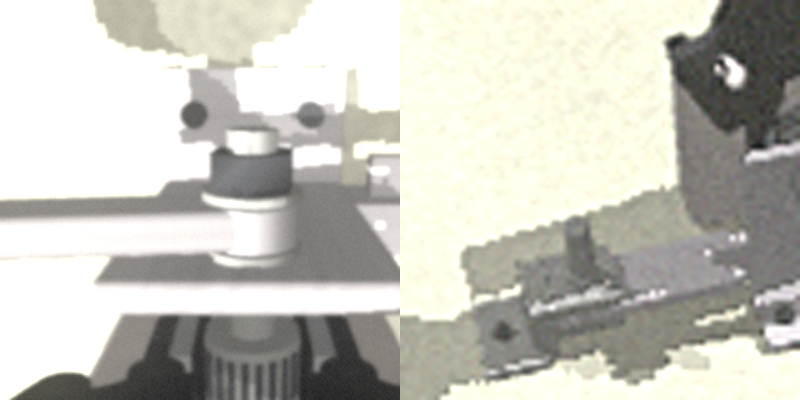

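```bash
python3 -m pendant '[[0,0,0,0],[0,0,0,0],[0,0,0,0],[0,0,0,0],[0,0,0,0],[0,0,0,0],[0,0,0,0],[0,0,0,0],[0,0,0,0],[0,0,0,0],[0,0,0,0],[0,0,0,0]]' 0 | tail -1
python3 -m pendant '[[0,0,0,0],[0,0,0,0],[0,0,0,0],[0,0,0,0],[0,0,0,0],[0,0,0,0],[0,0,0,0],[0,0,0,0],[0,0,0,0],[0,0,0,0],[0,0,0,0],[0,0,0,0]]' 0
python3 - <<'E'
from h import *
def c(i):
    s=i[170:225,285:330].astype(int).sum(2); r=[]
    for t in (150,200,250):
        n,l,st,ce=cv2.connectedComponentsWithStats((s<t).astype(np.uint8)); k=1+st[1:,4].argmax(); r+=[int(st[k,4]),*ce[k].round(2)]
    return r
b,_,_=grab("scene","s7.png")
for i in (cv2.imread("pics/s.png"),cv2.imread("pics/s4.png"),np.load("a.npy"),b): print(c(i))
E
```

```text
grasp_force: 58.8
time_s: 11.2
eef_pos: [0.5897, 0.0412, 0.0913]
eef_rot: [-0.0, 0.999, -0.048, 0.001]
wrist_force: [-1.4, 1.0, 5.2]
opening: 0.283
grasp_force: 58.8
[231, np.float64(20.79), np.float64(25.97), 254, np.float64(20.65), np.float64(25.93), 344, np.float64(18.04), np.float64(24.07)]
[193, np.float64(20.85), np.float64(28.05), 242, np.float64(20.75), np.float64(27.46), 323, np.float64(18.11), np.float64(25.53)]
[196, np.float64(20.72), np.float64(28.22), 240, np.float64(20.65), np.float64(27.69), 325, np.float64(18.02), np.float64(25.81)]
[188, np.float64(20.67), np.float64(28.05), 240, np.float64(20.65), np.float64(27.53), 324, np.float64(17.96), np.float64(25.74)]
```

```bash
python3 - <<'E'
from h import *
i=imaging.camera_info("scene");K,T=np.array(i["K"]),np.array(i["T"])
for z in (.04,.082,.086,.09): print(z,proj(K,T,[.6036,-.0838,z]))
g=cv2.imread("pics/s7.png",0);print(g[194:220,203:208])
E
```

```text
0.04 [206.18235181 214.80493204]
0.082 [204.96425095 204.66304505]
0.086 [204.84506332 203.67069083]
0.09 [204.72530649 202.67359749]
[[164 166 162 159 157]
 [159 163 159 161 160]
 [154 161 157 158 164]
 [164 161 161 161 163]
 [165 162 163 162 160]
 [163 160 166 165 158]
 [157 161 163 162 163]
 [160 162 159 164 170]
 [169 171 170 176 125]
 [144  99  94 100  93]
 [ 91  80  76  79  81]
 [ 85  84  88  86  73]
 [ 84  87  89  77  56]
 [ 82  68  65  69  61]
 [ 76  66  66  68  66]
 [ 77  69  71  65  65]
 [ 78  68  72  66  61]
 [ 78  69  65  70  69]
 [ 77  68  63  70  62]
 [ 79  68  68  68  66]
 [ 85  72  74  68  65]
 [ 79  79  70  65  66]
 [ 78  75  78  82  74]
 [ 82  76  73  63  61]
 [ 78  83  72  77 118]
 [121 130 129 130 130]]
```

```bash
python3 -c "
from bench import workorder; print(workorder.hand_in())"
```

```text
the job is handed in; nothing more can be done
None
```

I handed the job in at about 11 s: the camera shows the pin seated in the fork and released, and the gripper is holding the bolt head at about 59 N with no lamp movement over the last 3 s; the judge's verdict was not returned.

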